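Brace the square jar in the holder and unscrew its cap

TASK

Lift the square jar with its cap on out of its nest in the tray and seat it fully down in the square socket of the jar holder, which stops it from turning. Then unscrew the tight cap (anticlockwise from above) until it comes free, and lift it off straight up while the jar stays seated. Finish still holding the cap in the gripper, level and about 2 to 3 cm clear above the open jar: do not put it down or let go, and leave the round jar and the salt shaker standing where they are.

Things in the scene. Friction and masses are not known exactly. Their poses are not given: they have to be found in the camera images.
- jar: White ceramic square-bodied jar in one nest of the tray. Body 54 x 54 mm, 72 mm high, then a round neck; mouth 95 mm above the underside; 0.22 to 0.45 kg. Origin: centre of the underside; z up; x, y square to its flat sides. With cap 100 mm high. It can be carried by its closed cap. Unless braced it simply turns along when the cap is turned.
- jar_mouth (a point): Centre of the jar's mouth, on its axis, 95 mm above its underside. Two ledges round the neck hold two lugs inside the cap; until these are turned free the cap cannot be pulled off. A sprung seal in the cap (about 10 N) makes it tight: turning it takes roughly 0.2 to 0.3 Nm.
- cap: Round steel screw cap on the square jar, 58 mm diameter, 22 mm high, hollow below. Origin: centre of its lower edge; z up. Closed, that edge is 78 mm above the jar's underside, 6 mm above its shoulder. Anticlockwise from above, 50 to 65 degrees of turn relative to the jar free it (it rises 2 mm); free from there to a stop near 120. Clockwise it meets a stop within 15 degrees.
- holder: Fixed wooden jar holder: board 124 x 124 x 8 mm with a square rubber-lined socket, 59 x 59 mm inside, in the middle. Socket floor 8 mm above the holder's underside, walls up to 34 mm, flared guiding lips to 45 mm. Origin: centre of the underside; z up; x, y square to the walls: the jar fits in any quarter turn, with 2.5 mm play a side, and can turn about 6 degrees in it.
- tray: Fixed grey tray, 112 mm (x) by 236 mm (y), 24 mm high, with two round nests 80 mm across and 18 mm deep (floors 6 mm above the underside) at 57 mm either side of its centre along y. Origin: centre of the underside; z up. The square jar stands in one nest, a round jar in the other.
- honey_jar: Round glass jar with a grey lid in the other nest of the tray, 63 mm across, 95 mm high; leave it. Origin: centre of the underside.
- salt_shaker: Salt shaker, 44 mm across, 90 mm high, standing beside the holder; leave it. Origin: centre of the underside.
There are look-alikes about, which are no part of the job. There is more than one size of the holder; the one meant has the size given above. There is more than one size of the cap; the job needs the larger.

How it is judged (in metres and radians):
On the way, in this order (a step that is already met when the one before it is completed fails the run):
1. the square jar, cap on, is lifted clear of the tray (z of jar in the frame of tray above 0.03 m and z of cap in the frame of jar below 0.083 m), for 0.1 s.
2. the jar is seated on the floor of the holder's socket with its cap still on (z of jar in the frame of holder below 0.0115 m and horizontal distance between jar and holder below 0.008 m and angle between jar's own z axis and vertical below 0.08 rad and z of cap in the frame of jar below 0.083 m), for 0.2 s.
At the end, for the whole second after the job is handed in: Jar upright on the socket floor (within 3.5 mm of it, 8 mm of its centre, 0.08 rad); the gripper holds the cap still, level within 0.2 rad, touching neither jar nor holder, its lower edge 6 to 60 mm above the jar's mouth and within 20 mm of the jar's axis (z of jar in the frame of holder below 0.0115 m and horizontal distance between jar and holder below 0.008 m and angle between jar's own z axis and vertical below 0.08 rad and z of cap in the frame of jar_mouth between 0.006 and 0.06 m and horizontal distance between cap and jar_mouth below 0.02 m and angle between cap's own z axis and vertical below 0.2 rad and linear speed of cap below 0.02 m/s and contact force between the fingers and cap above 1 N and contact force between cap and jar below 0.1 N and contact force between cap and holder below 0.1 N); the arm keeps its last pose, push and grip.
It fails at once if a bystander is disturbed (distance of any of honey_jar, salt_shaker from where it was at the start of the episode above 0.03 m).
It fails at once if the jar is tipped over (angle between jar's own z axis and vertical above 0.6 rad).
It also fails if it takes over 42 s, if anything falls off the work surface, if the arm or the gripper's body presses on something with over 40 N, if the wrist force passes 120 N, or if a joint passes its speed limit or range.

ROBOT

A 7-joint arm with a two-finger parallel gripper is mounted at the origin on a cart in front of the work surface, level with it; the furniture and walls round the work are solid. World frame = base frame: x ahead of the robot, y to its left, z up, the work surface at z = 0. Lengths are in m, angles in degrees, forces in N, time in s.
With the tool pointing down it reaches from about 0.425 to 0.825 m from the base axis. Payload 3.6 kg.
Tool frame: the origin (TCP) lies at the very end of the fingers, on their centre line; the grasp point (between the pads) lies behind it (grasp_offset is the x of the grasp point in the tool frame, in m); x points along the fingers, y is the direction in which the jaws open and shut, and the axes are right-handed (so a half turn about x gives the same grasp; the last joint's range is limited). The gripper opens to 85 mm and grips with 20 to 120 N. Pads are 22 mm wide; open, the fingers measure 114 mm over their backs; the gripper's body (76 mm by 85 mm) begins 54 mm behind the grasp point. The pads swing forward as they close: fully open they stand 13 mm farther back than shut.
Start: joints at [-77.894, 35.231, -0.722, 81.555, 0.464, 63.22, -2.315], TCP at [0.153, 0.632, 0.231] pointing down, gripper open.
Joint ranges: [-178.69, 178.69], [-17.37, 117.87], [-77.05, 75.6], [15.02, 138.74], [-78.02, 258.01], [0.78, 113.62], [-162.83, 162.83]. Speed limits (degrees/s): [159.86, 159.86, 180, 180, 180, 180, 180].

INTERFACE

Orientations are given as a 3x3 rotation matrix whose columns are the frame's x, y, z axes.
In Python, from workcell import read_state, read_camera, sign_off, grasp_offset gives the robot as it stands.
- The arm moves only by the tool carry_out, never from a script. Its argument "deltas" is a list of rows, each a list of 3 entries, a list of its own where there are three numbers: the finger opening in mm, from 0 to 85.4, then the shift along the tool's x, y, z in mm, then the turn, a rotation vector about the tool's x, y, z in degrees. In form: [[gripper, [tx, ty, tz], [ax, ay, az]], ...]. A call has exactly 8 rows; each row is the pose to reach, as a shift and turn from the pose commanded when the call began, along the tool's axes at that moment; what a row does not reach only later rows make up. A row lasts 1/12 s, in which the tool goes at most 41.7 mm and 7.16 degrees, less where a joint would pass 70% of its speed; a pose out of reach is approached as far as the arm can. A call with a gripper value outside its range is refused whole. The fingers move at their own pace and stop on an object; "force" is the grip in N (left out, the last holds). Time passes only in rows, so rows that repeat a pose let the fingers close, or fill a call up. It gives the time, the measured TCP pose, the force and the opening at its end, in the units of the state.
- read_state(): the state, without advancing time (a new reading comes with each control period).
- read_camera(name): name is "side" or "top" or "wrist"; returns a dict with "pixels" (480x640x3 uint8, red, green, blue), "K" (3x3 intrinsics, pixels), "R" (3x3) and "t" (3): a world point X has camera coordinates R X + t. Camera axes: x right, y down, z forward; pixel columns grow to the right and rows downward; lengths in m; the calibration is good to about 2 mm. The wrist camera is an equidistant fisheye: a pixel r from the principal point sees the ray r / f radians off the axis. A picture is of the moment at which its call begins. There is no depth.
- sign_off(): hands the job in, once; it reports no verdict.
The state is a dict: "clock": time; "q": joint angles; "joint_velocities": joint speeds; "effort": joint torques, N m; "position": TCP position; "tcp_rot": TCP orientation; "contact_force": force on the tool from outside, world axes, zero at the start; "moment": the same for the moment, N m; "width": opening from 0.0 (shut) to 1.0 (fully open).
Only numpy, scipy, OpenCV 4.12 (cv2) and the standard library are available. Lean on these libraries where they do the work, as an engineer would, in place of code of your own. Each camera call takes 0.05 s, during which the arm holds its last target.

## Working session

There is one attempt and no reset: what is moved stays moved. The work goes in short steps, Python scripts to look and compute and a tool call to move; the robot and the scene stay as the last step left them, time stands still between calls to the robot, and variables do not carry over. Pictures are saved under pics/ and viewed, and the job is handed in when it is done.

Besides the shell and the picture viewer there is one more tool, called after "Call:" as name(argument=value, ...) on one line, values as JSON. carry_out: Moves the arm, as the interface text tells. Its arguments: {"type":"object","properties":{"deltas":{"type":"array","items":{"type":"array"}},"force":{"type":"number"}},"required":["deltas"]}

```bash
mkdir -p pics; python3 - <<'E'
from workcell import *
import cv2,numpy as np
s=read_state()
for k in s: print(k,np.round(s[k],4).tolist())
print(grasp_offset)
for n in ["side","top","wrist"]:
    c=read_camera(n); cv2.imwrite(f"pics/{n}0.png",c["pixels"][:,:,::-1]); np.savez(f"pics/{n}0.npz",**c)
    print(n,np.round(c["K"],1).tolist(),np.round(c["R"],3).tolist(),np.round(c["t"],3).tolist())
E
```

```text
clock 0.0
q [-77.8915, 35.2886, -0.7212, 81.6407, 0.4645, 63.2189, -2.3132]
joint_velocities [0.0774, 0.0349, 0.0067, -0.0166, 0.1038, -0.0006, -0.0342]
effort [-0.0003, -46.9204, 0.2596, -17.1036, 0.0101, 0.0097, 0.0]
position [0.153, 0.631, 0.2301]
tcp_rot [[-0.0005, 0.2355, 0.9719], [-0.0025, 0.9719, -0.2355], [-1.0, -0.0025, 0.0001]]
contact_force [-1.1991, -0.5325, -0.5527]
moment [-0.0191, -0.0267, 0.0227]
width 0.9992
-0.0187
side [[433.5, 0.0, 317.3], [0.0, 433.5, 238.5], [0.0, 0.0, 1.0]] [[-0.845, -0.535, 0.014], [-0.358, 0.546, -0.757], [0.397, -0.645, -0.653]] [0.509, 0.274, 0.699]
top [[477.9, 0.0, 302.8], [0.0, 477.9, 230.4], [0.0, 0.0, 1.0]] [[0.008, -1.0, -0.009], [-0.991, -0.006, -0.132], [0.132, 0.01, -0.991]] [-0.01, 0.61, 1.146]
wrist [[371.6, 0.0, 312.9], [0.0, 371.6, 238.0], [0.0, 0.0, 1.0]] [[0.235, 0.972, -0.002], [0.927, -0.224, 0.301], [0.292, -0.073, -0.954]] [-0.649, -0.039, 0.38]
```

View pics/top0.png

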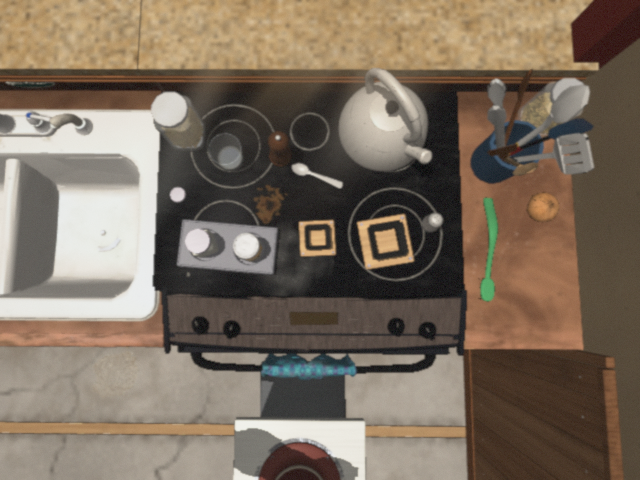

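View pics/side0.png

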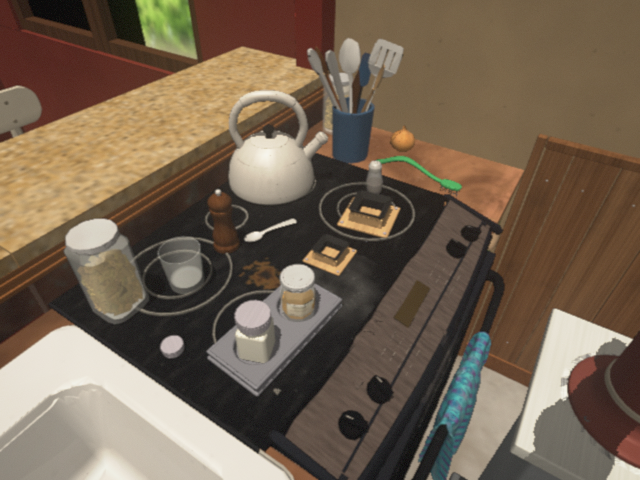

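View pics/wrist0.png

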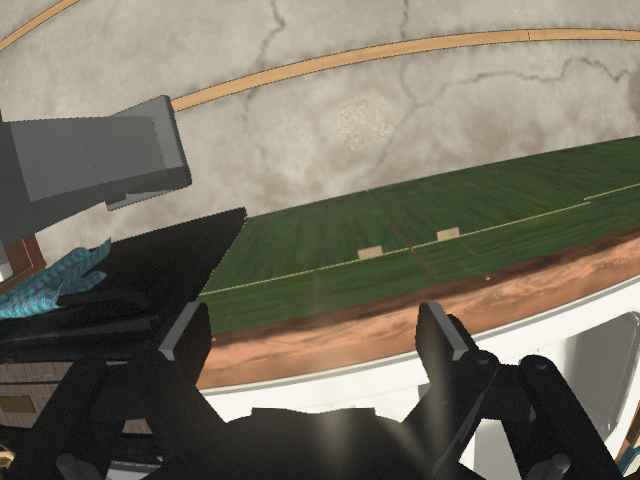

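The top view shows the tray near (228,247), with the square jar at its left nest (198,242) and the honey jar at (246,247). The large holder is at (386,242) and the salt shaker at (434,223). The side view confirms that the left jar, at (255,330), is the square ceramic one. I'll zoom in to measure.

```bash
cat > h.py <<'E'
import numpy as np,cv2
def ray(c,u,v):
    K,R,t=c["K"],c["R"],c["t"]
    d=R.T@np.linalg.solve(K,[u,v,1.]); return -R.T@t,d
def onz(c,u,v,z):
    o,d=ray(c,u,v); return o+d*(z-o[2])/d[2]
def proj(c,X):
    p=c["K"]@(c["R"]@np.asarray(X,float)+c["t"]); return p[:2]/p[2]
def fproj(c,X):
    p=c["R"]@np.asarray(X,float)+c["t"]; K=c["K"]; r=np.hypot(p[0],p[1]); th=np.arctan2(r,p[2])
    return np.array([K[0,2]+K[0,0]*th*p[0]/r,K[1,2]+K[1,1]*th*p[1]/r])
def fonz(c,u,v,z):
    K=c["K"]; a=np.array([u-K[0,2],v-K[1,2]])/K[0,0]; th=np.hypot(*a); s=np.sin(th)/th if th>0 else 1
    d=c["R"].T@np.array([a[0]*s,a[1]*s,np.cos(th)]); o=-c["R"].T@c["t"]; return o+d*(z-o[2])/d[2]
E
python3 - <<'E'
import cv2
t=cv2.imread("pics/top0.png");s=cv2.imread("pics/side0.png")
cv2.imwrite("pics/tc1.png",cv2.resize(t[205:285,170:290],None,fx=6,fy=6,interpolation=cv2.INTER_CUBIC))
cv2.imwrite("pics/tc2.png",cv2.resize(t[200:280,340:450],None,fx=7,fy=7,interpolation=cv2.INTER_CUBIC))
cv2.imwrite("pics/sc1.png",cv2.resize(s[255:395,200:350],None,fx=4,fy=4,interpolation=cv2.INTER_CUBIC))
cv2.imwrite("pics/sc2.png",cv2.resize(s[150:250,320:420],None,fx=6,fy=6,interpolation=cv2.INTER_CUBIC))
E
```

```text
(no output)
```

View pics/tc1.png

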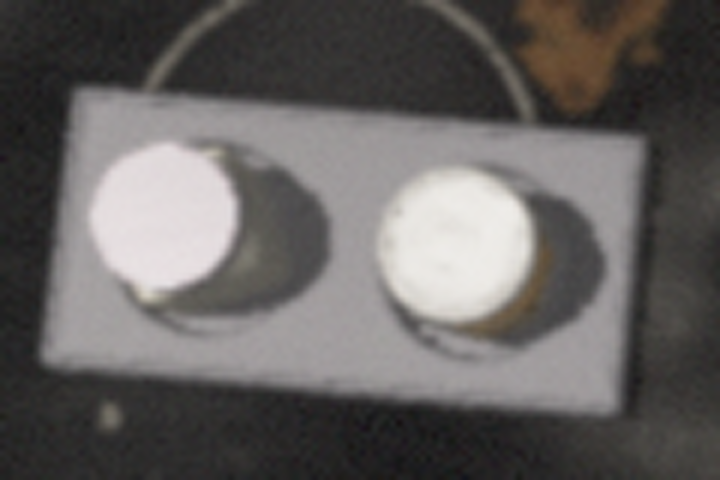

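View pics/tc2.png

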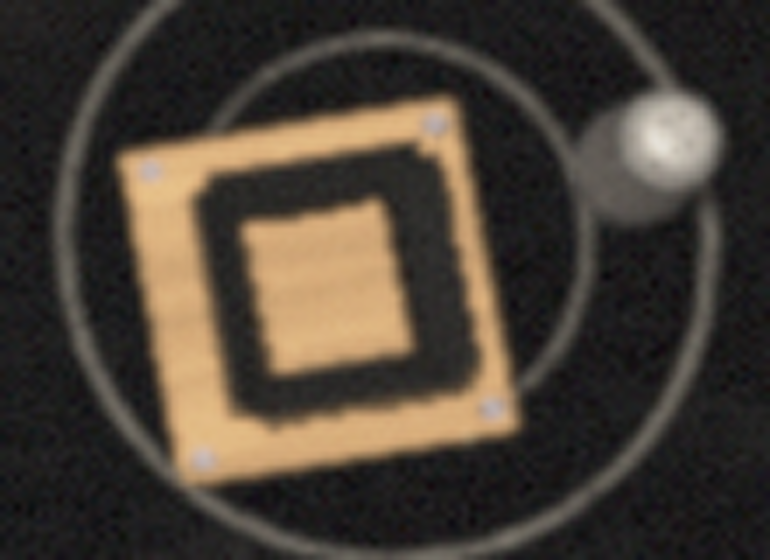

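View pics/sc1.png

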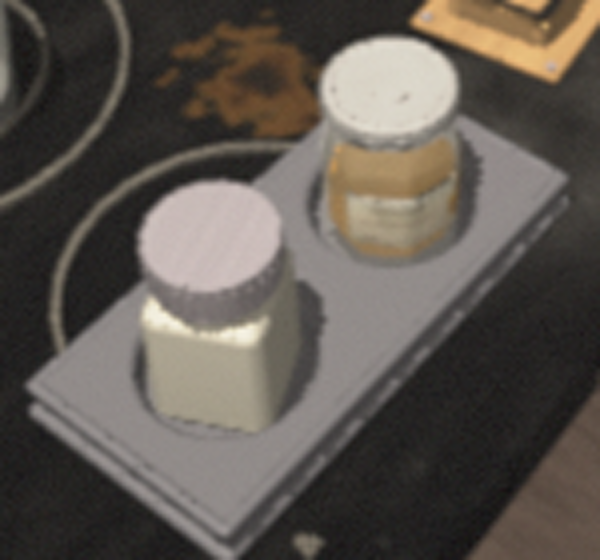

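View pics/sc2.png

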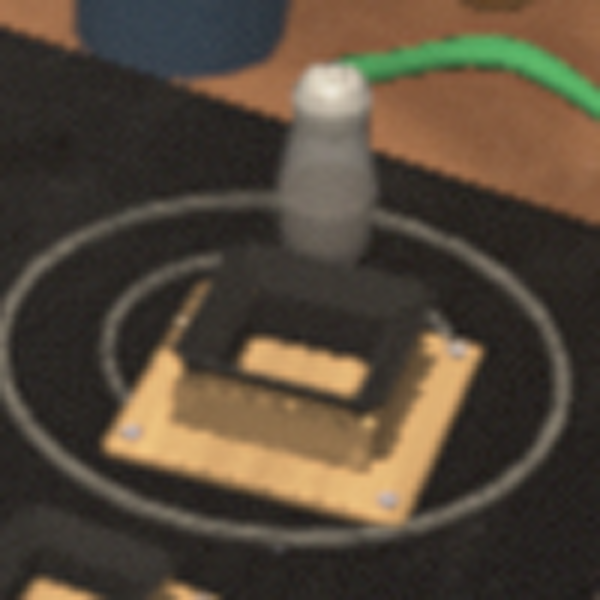

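```bash
python3 - <<'E'
from h import *
T=dict(np.load("pics/top0.npz"));S=dict(np.load("pics/side0.npz"))
def board(c,box,n):
    u0,v0,u1,v1=box
    im=c["pixels"][v0:v1,u0:u1]; hsv=cv2.cvtColor(im,cv2.COLOR_RGB2HSV)
    m=((hsv[...,0]>8)&(hsv[...,0]<25)&(hsv[...,1]>70)&(hsv[...,2]>110)).astype(np.uint8)
    cs,_=cv2.findContours(m,0,2); k=max(cs,key=cv2.contourArea).reshape(-1,2)+[u0,v0]
    h=cv2.convexHull(k).reshape(-1,2)
    W=np.array([onz(c,u,v,0.008)[:2] for u,v in h]); r=cv2.minAreaRect((W*1000).astype(np.float32)); print(n,"holder board",r)
board(T,(345,205,428,280),"top")
board(S,(335,180,402,245),"side")
# screws
for p in [(150,170),(434,125),(492,408),(203,458)]: print("screw",onz(T,340+(p[0]+.5)/7-.5,200+(p[1]+.5)/7-.5,0.008).round(4))
def circ(c,box,z,f,n):
    u0,v0,u1,v1=box; im=c["pixels"][v0:v1,u0:u1].astype(int); m=f(im).astype(np.uint8)
    m=cv2.morphologyEx(m,cv2.MORPH_OPEN,np.ones((3,3),np.uint8))
    cs,_=cv2.findContours(m,0,1); k=max(cs,key=cv2.contourArea).reshape(-1,2)+[u0,v0]
    W=np.array([onz(c,u,v,z)[:2] for u,v in cv2.convexHull(k).reshape(-1,2)]); 
    print(n,cv2.minEnclosingCircle((W*1000).astype(np.float32)),cv2.fitEllipse((W*1000).astype(np.float32)))
circ(T,(180,222,213,260),.106,lambda i:i.min(2)>185,"top cap")
circ(S,(230,295,275,335),.106,lambda i:i.min(2)>140,"side cap")
circ(T,(228,226,264,264),.101,lambda i:i.min(2)>185,"top honey")
circ(T,(425,208,448,234),.088,lambda i:i.min(2)>95,"shaker")
for p in [(75,87),(648,137),(620,415),(42,365)]: print("tray",onz(T,170+p[0]/6,205+p[1]/6,0.024).round(4))
for p in [(145,318),(256,345),(300,300)]: print("shoulder",onz(S,200+p[0]/4,255+p[1]/4,0.076).round(4))
for p in [(322,70)]: print("shaker side",onz(S,320+p[0]/6,150+p[1]/6,0.09).round(4))
E
```

```text
top holder board ((589.1026000976562, -214.91268920898438), (125.24821472167969, 125.77478790283203), 10.064873695373535)
side holder board ((585.60400390625, -209.51336669921875), (125.41958618164062, 132.5591583251953), 10.04051399230957)
screw [ 0.6326 -0.1543  0.008 ]
screw [ 0.6499 -0.2581  0.008 ]
screw [ 0.5466 -0.2769  0.008 ]
screw [ 0.5278 -0.1725  0.008 ]
top cap ((576.3259887695312, 241.99392700195312), 28.067102432250977) ((576.209716796875, 241.93014526367188), (55.0380744934082, 55.566036224365234), 63.558414459228516)
side cap ((574.1890258789062, 242.61224365234375), 29.19155502319336) ((574.3160400390625, 242.76670837402344), (55.26372528076172, 57.8283805847168), 165.9143829345703)
top honey ((566.3115844726562, 127.74109649658203), 28.8994140625) ((566.5489501953125, 128.0641326904297), (56.568267822265625, 57.43805694580078), 38.26591491699219)
shaker ((632.4503784179688, -321.587890625), 17.162872314453125) ((632.4876708984375, -321.5373229980469), (32.23270034790039, 33.97479248046875), 21.597578048706055)
tray [0.6385 0.2987 0.024 ]
tray [0.6188 0.0566 0.024 ]
tray [0.5023 0.0665 0.024 ]
tray [0.5213 0.3077 0.024 ]
shoulder [0.5864 0.2739 0.076 ]
shoulder [0.5405 0.2599 0.076 ]
shoulder [0.5389 0.2324 0.076 ]
shaker side [ 0.6353 -0.3164  0.09  ]
```

```bash
cat >> h.py <<'E'
from workcell import *
def delta(pos,az):
    """level tool-down pose at pos, tool y azimuth az deg -> shift mm, rotvec deg in tool axes"""
    from scipy.spatial.transform import Rotation as Ro
    s=read_state(); R=np.array(s["tcp_rot"]); a=np.radians(az)
    y=np.array([np.cos(a),np.sin(a),0]); x=np.array([0,0,-1.]); T=np.c_[x,y,np.cross(x,y)]
    d=R.T@(np.array(pos)-s["position"])*1000; r=Ro.from_matrix(R.T@T).as_rotvec(degrees=True)
    print("shift",d.round(1),"rot",r.round(1)); return d,r
def st():
    s=read_state(); R=np.array(s["tcp_rot"]); print("t",round(float(s["clock"]),2),"pos",np.round(s["position"],4),"az",round(float(np.degrees(np.arctan2(R[1,1],R[0,1]))),1),"tilt",round(float(np.degrees(np.arccos(-R[2,0]))),2),"F",np.round(s["contact_force"],1),"M",np.round(s["moment"],2),"w",round(float(s["width"]),3),"q",np.round(s["q"],0))
E
python3 -c "
from h import *
delta([.575,.242,.18],23);st()"
```

```text
shift [  51.  -278.7  501.8] rot [53.4  0.1  0.1]
t 0.15 pos [0.153  0.6311 0.2304] az 76.4 tilt 0.12 F [ 1.1 -0.1 -1.1] M [ 0.01 -0.05  0.02] w 1.001 q [-78.  35.  -1.  82.   0.  63.  -2.]
```

Call:
carry_out(deltas=[[85,[0,-17,31],[3.4,0,0]],[85,[0,-34,62],[6.8,0,0]],[85,[0,-51,93],[10,0,0]],[85,[0,-68,124],[13.5,0,0]],[85,[0,-85,155],[17,0,0]],[85,[0,-102,186],[20,0,0]],[85,[0,-119,217],[23.5,0,0]],[85,[0,-136,248],[27,0,0]]], force=60)

```text
clock: 0.82
position: [0.363, 0.4396, 0.2312]
tcp_rot: [[-0.0, 0.653, 0.757], [-0.0, 0.757, -0.653], [-1.0, -0.0, -0.0]]
contact_force: [0.7, -0.0, -0.3]
width: 0.997
```

```bash
python3 -c "
from h import *
st();delta([.575,.242,.18],23)"
```

```text
t 0.82 pos [0.363  0.4396 0.2312] az 49.2 tilt 0.03 F [ 0.7 -0.  -0.3] M [ 0.   -0.03 -0.04] w 0.997 q [-57.  28.   7.  95.  -4.  57.   1.]
shift [ 51.2 -11.1 289.6] rot [26.2  0.   0. ]
```

Call:
carry_out(deltas=[[85,[7,-2,41],[3.5,0,0]],[85,[14,-3,82],[7,0,0]],[85,[21,-4.5,122],[10.5,0,0]],[85,[28,-6,163],[14,0,0]],[85,[35,-8,203],[18,0,0]],[85,[42,-9,242],[22,0,0]],[85,[51,-11,275],[25,0,0]],[85,[51,-11,290],[26,0,0]]])

```text
clock: 1.48
position: [0.5775, 0.2373, 0.1783]
tcp_rot: [[-0.001, 0.922, 0.388], [-0.006, 0.388, -0.922], [-1.0, -0.003, 0.005]]
contact_force: [0.8, -1.3, 0.1]
width: 0.995
```

```bash
python3 -c "
from h import *
st()
c=read_camera('wrist'); cv2.imwrite('pics/w1.png',c['pixels'][:,:,::-1]); np.savez('pics/w1.npz',**c)
for z in (.106,): print(fproj(c,[.575,.242,z]))"
```

```text
t 1.48 pos [0.5775 0.2373 0.1783] az 22.8 tilt 0.33 F [ 0.8 -1.3  0.1] M [-0.1  -0.01  0.01] w 0.995 q [-33.  37.  14.  90. -10.  55.   7.]
[313.05205507 244.40469007]
```

View pics/w1.png

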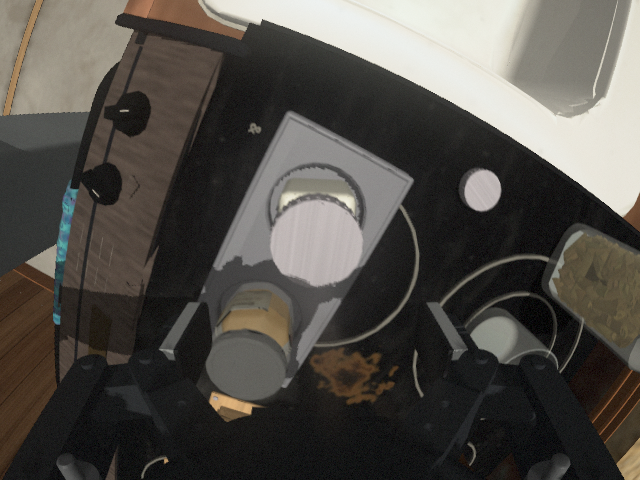

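The cap is at (316,242), matching the predicted (313,244). The far shoulder edge of the body shows at about (283–350,182). I'll refine the cap centre and the jar yaw.

```bash
python3 - <<'E'
from h import *
c=dict(np.load("pics/w1.npz")); im=c["pixels"]
cv2.imwrite("pics/w1c.png",cv2.resize(im[150:300,255:385,::-1],None,fx=4,fy=4,interpolation=cv2.INTER_CUBIC))
b=im[185:300,260:375].astype(int); m=((b.min(2)>150)&(b[...,0]-b[...,1]>8)).astype(np.uint8)
m=cv2.morphologyEx(m,cv2.MORPH_OPEN,np.ones((5,5),np.uint8))
cs,_=cv2.findContours(m,0,1);k=cv2.convexHull(max(cs,key=cv2.contourArea)).reshape(-1,2)+[260,185]
W=np.array([fonz(c,u,v,.106)[:2] for u,v in k])*1000
print(cv2.fitEllipse(W.astype(np.float32)),cv2.minEnclosingCircle(W.astype(np.float32)))
E
```

```text
Traceback (most recent call last):
ValueError: max() iterable argument is empty
```

View pics/w1c.png

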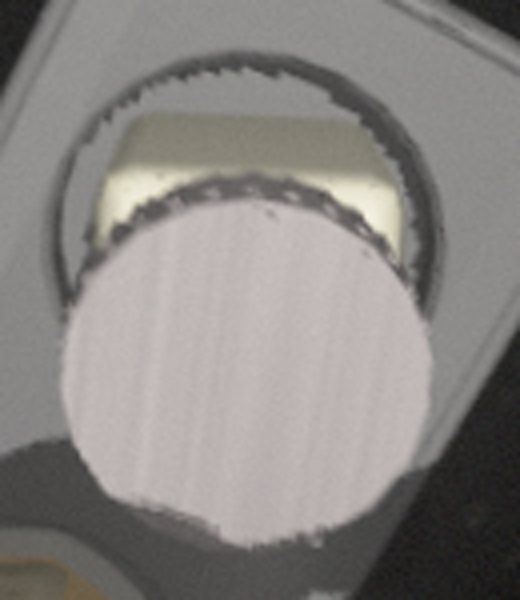

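```bash
python3 - <<'E'
from h import *
c=dict(np.load("pics/w1.npz")); im=c["pixels"]
g=lambda p,z: fonz(c,255+p[0]/4,150+p[1]/4,z)[:2]
for a,b,z in [((130,168),(382,180),.076),((145,114),(358,124),.024),((104,185),(92,240),.076),((404,195),(402,250),.076)]:
    A,B=g(a,z),g(b,z); d=B-A; print(A.round(4),B.round(4),"yaw",np.degrees(np.arctan2(d[1],d[0]))%90, np.hypot(*d))
hsv=cv2.cvtColor(im,cv2.COLOR_RGB2HSV)
E0=np.array([g(p,.106) for p in [(62,375),(80,285),(150,225),(235,197),(330,215),(410,280),(432,350),(405,465),(320,540),(250,546)]])*1000
print(cv2.minEnclosingCircle(E0.astype(np.float32)),cv2.fitEllipse(E0.astype(np.float32)))
E
```

```text
[0.5488 0.26  ] [0.5884 0.2746] yaw 20.187646287227636 0.042229609540211974
[0.5478 0.2609] [0.588  0.2758] yaw 20.237836226357278 0.04290571858764309
[0.5458 0.2556] [0.5475 0.246 ] yaw 9.568040943030056 0.009752942036561692
[0.5929 0.2737] [0.5966 0.2649] yaw 22.46748275968372 0.009543372459996811
((577.2002563476562, 242.37222290039062), 29.207834243774414) ((577.35595703125, 242.66986083984375), (56.6823844909668, 57.49512481689453), 86.38451385498047)
```

```bash
python3 -c "
from h import *
st();delta([.576,.2422,.080],23)"
```

```text
t 1.53 pos [0.5791 0.2365 0.1791] az 22.8 tilt 0.35 F [ 1.5 -2.2  0.5] M [-0.1  -0.11 -0.05] w 0.998 q [-33.  37.  15.  90. -10.  55.   7.]
shift [99.1 -0.6 -7.1] rot [-0.2  0.3  0. ]
```

Call:
carry_out(deltas=[[85,[0,0,0],[0,0,0]],[85,[10,0,0],[0,0,0]],[85,[25,0,0],[0,0,0]],[85,[40,0,0],[0,0,0]],[85,[50,0,0],[0,0,0]],[85,[50,0,0],[0,0,0]],[85,[50,0,0],[0,0,0]],[85,[50,0,0],[0,0,0]]])

```text
clock: 2.2
position: [0.5751, 0.2451, 0.131]
tcp_rot: [[0.001, 0.917, 0.398], [0.001, 0.398, -0.917], [-1.0, 0.001, -0.0]]
contact_force: [0.4, -0.1, 0.2]
width: 0.991
```

```bash
python3 -c "
from h import *
st();delta([.576,.2422,.080],23)"
```

```text
t 2.2 pos [0.5751 0.2451 0.131 ] az 23.5 tilt 0.08 F [ 0.4 -0.1  0.2] M [-0.01 -0.07 -0.04] w 0.991 q [-33.  39.  13.  93. -11.  49.   8.]
shift [51.  -0.4  3. ] rot [ 0.5 -0.  -0.1]
```

Call:
carry_out(deltas=[[85,[10,0,1],[0,0,0]],[85,[25,-0.4,3],[0,0,0]],[85,[40,-0.4,3],[0,0,0]],[85,[51,-0.4,3],[0,0,0]],[85,[51,-0.4,3],[0,0,0]],[85,[51,-0.4,3],[0,0,0]],[70,[51,-0.4,3],[0,0,0]],[66,[51,-0.4,3],[0,0,0]]])

```text
clock: 2.87
position: [0.5766, 0.2413, 0.0803]
tcp_rot: [[0.002, 0.918, 0.397], [0.001, 0.397, -0.918], [-1.0, 0.002, 0.0]]
contact_force: [0.4, 0.9, -0.8]
width: 0.775
```

```bash
python3 -c "
from h import *
st();delta([.576,.2422,.080],23);print(grasp_offset)
for n in ['side','wrist']:
  c=read_camera(n); p=c['pixels']; cv2.imwrite('pics/%s2.png'%n,p[:,:,::-1])
  if n=='side': cv2.imwrite('pics/side2c.png',cv2.resize(p[230:380,190:340,::-1],None,fx=4,fy=4))"
```

```text
t 2.87 pos [0.5766 0.2413 0.0803] az 23.4 tilt 0.12 F [ 0.4  0.9 -0.8] M [ 0.04 -0.05  0.02] w 0.775 q [-32.  43.  12.  95. -12.  43.   9.]
shift [ 0.3 -0.2 -1.1] rot [ 0.4  0.  -0.1]
-0.0187
```

View pics/side2c.png

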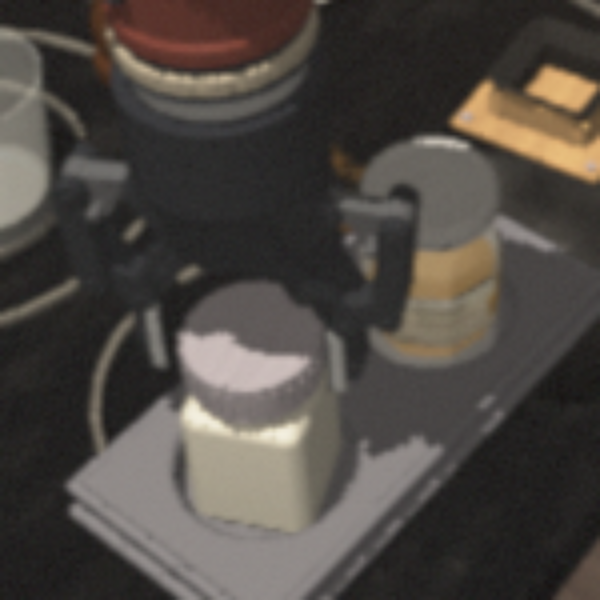

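View pics/wrist2.png

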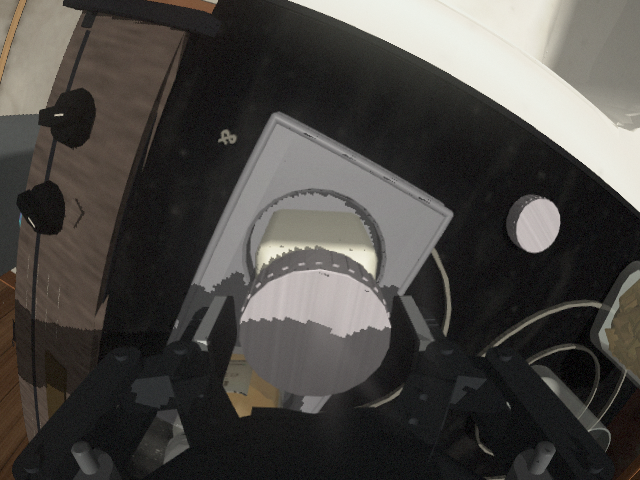

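Both views show the fingers straddling the cap: the pads in the wrist view are at (220,320) and (415,320), with the cap centred at about (315,330). Closing.

Call:
carry_out(deltas=[[50,[0,0,-1],[0,0,0]],[50,[0,0,-1],[0,0,0]],[50,[0,0,-1],[0,0,0]],[50,[0,0,-1],[0,0,0]],[50,[0,0,-1],[0,0,0]],[50,[0,0,-1],[0,0,0]],[50,[0,0,-1],[0,0,0]],[50,[0,0,-1],[0,0,0]]], force=90)

```text
clock: 3.63
position: [0.5767, 0.242, 0.0805]
tcp_rot: [[0.003, 0.918, 0.397], [0.001, 0.397, -0.918], [-1.0, 0.003, 0.001]]
contact_force: [1.1, 0.8, 4.9]
width: 0.656
```

Call:
carry_out(deltas=[[50,[-3,0,0],[0,0,0]],[50,[-8,0,0],[0,0,0]],[50,[-20,0,0],[0,0,0]],[50,[-35,0,0],[0,0,0]],[50,[-50,0,0],[0,0,0]],[50,[-60,0,0],[0,0,0]],[50,[-65,0,0],[0,0,0]],[50,[-65,0,0],[0,0,0]]])

```text
clock: 4.3
position: [0.5758, 0.2422, 0.1456]
tcp_rot: [[0.002, 0.918, 0.397], [0.001, 0.397, -0.918], [-1.0, 0.002, -0.0]]
contact_force: [-0.4, 0.9, -4.3]
width: 0.655
```

```bash
python3 -c "
from h import *
st()
for n in ['side','wrist']:
  c=read_camera(n); p=c['pixels']; np.savez('pics/%s3.npz'%n,**c); cv2.imwrite('pics/%s3.png'%n,p[:,:,::-1])
  if n=='side': cv2.imwrite('pics/side3c.png',cv2.resize(p[200:350,190:340,::-1],None,fx=4,fy=4))"
```

```text
t 4.3 pos [0.5758 0.2422 0.1456] az 23.4 tilt 0.11 F [-0.4  0.9 -4.3] M [ 0.04 -0.03 -0.  ] w 0.655 q [-33.  38.  14.  92. -11.  50.   8.]
```

View pics/side3c.png

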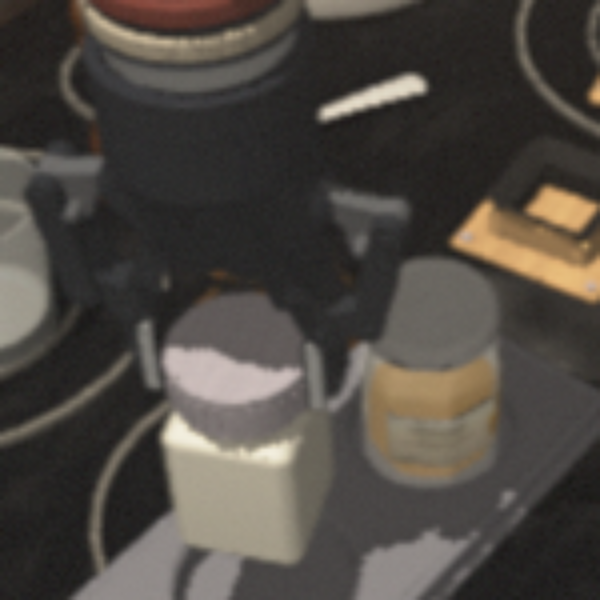

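View pics/wrist3.png

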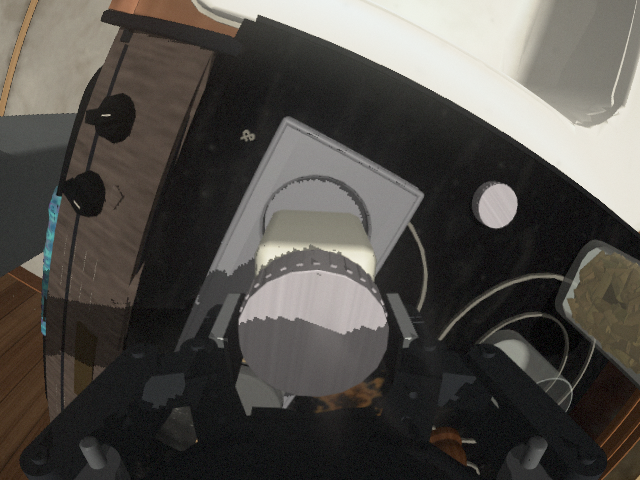

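Call:
carry_out(deltas=[[50,[-15,0,0],[0,0,0]],[50,[-35,0,0],[0,0,0]],[50,[-55,0,0],[0,0,0]],[50,[-70,0,0],[0,0,0]],[50,[-75,0,0],[0,0,0]],[50,[-75,0,0],[0,0,0]],[50,[-75,0,0],[0,0,0]],[50,[-75,0,0],[0,0,0]]])

```text
clock: 5.07
position: [0.5742, 0.2416, 0.2173]
tcp_rot: [[-0.004, 0.918, 0.397], [-0.002, 0.397, -0.918], [-1.0, -0.004, -0.0]]
contact_force: [0.5, -0.6, -4.5]
width: 0.652
```

```bash
python3 - <<'E'
from h import *
st(); delta([.589,-.215,.22],13.5)
c=dict(np.load("pics/wrist3.npz")); p=c["pixels"]
cv2.imwrite("pics/w3c.png",cv2.resize(p[195:285,245:385,::-1],None,fx=5,fy=5,interpolation=cv2.INTER_CUBIC))
E
```

```text
t 5.07 pos [0.5742 0.2416 0.2173] az 23.4 tilt 0.24 F [ 0.5 -0.6 -4.5] M [-0.01  0.03  0.02] w 0.652 q [-34.  34.  15.  88. -10.  60.   7.]
shift [  -2.1 -167.6  425. ] rot [9.9 0.  0.2]
```

View pics/w3c.png

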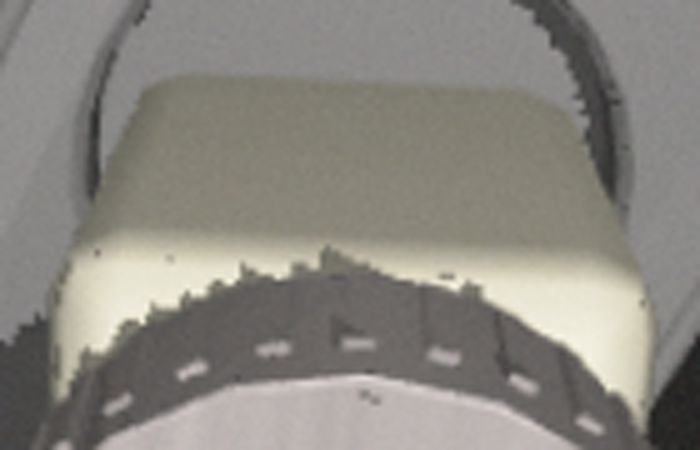

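```bash
python3 - <<'E'
from h import *
c=dict(np.load("pics/wrist3.npz"))
g=lambda p,z: fonz(c,245+p[0]/5,195+p[1]/5,z)[:2]
for a,b,z in [((180,75),(525,92),.071),((100,235),(620,262),.141)]:
    A,B=g(a,z),g(b,z); d=B-A; print(A.round(4),B.round(4),"yaw",np.degrees(np.arctan2(d[1],d[0]))%90, np.hypot(*d))
# width silhouette corners mid
E
```

```text
[0.5468 0.259 ] [0.5855 0.2735] yaw 20.516997462611865 0.04134712768639363
[0.5449 0.2612] [0.5856 0.2762] yaw 20.255555332204338 0.04341333914132792
```

Call:
carry_out(deltas=[[50,[0,-6,14],[0,0,0]],[50,[0,-16,41],[0.5,0,0]],[50,[0,-28,71],[1,0,0]],[50,[0,-40,101],[2,0,0]],[50,[0,-52,131],[3,0,0]],[50,[0,-64,161],[4,0,0]],[50,[0,-76,191],[5,0,0]],[50,[0,-88,221],[6,0,0]]])

```text
clock: 5.73
position: [0.5813, 0.0019, 0.2183]
tcp_rot: [[-0.002, 0.955, 0.297], [-0.0, 0.297, -0.955], [-1.0, -0.002, -0.0]]
contact_force: [0.9, -1.2, -5.0]
width: 0.66
```

```bash
python3 -c "
from h import *
st();delta([.589,-.215,.22],13.1)"
```

```text
t 5.73 pos [0.5813 0.0019 0.2183] az 17.3 tilt 0.13 F [ 0.9 -1.2 -5. ] M [ 0.02 -0.05 -0.03] w 0.66 q [-13.  31.  17.  95. -10.  56.  25.]
shift [ -1.7 -57.2 209.4] rot [ 4.2 -0.   0.1]
```

Call:
carry_out(deltas=[[50,[0,-8,30],[0.7,0,0]],[50,[0,-17,62],[1.4,0,0]],[50,[0,-26,94],[2.1,0,0]],[50,[0,-35,126],[2.8,0,0]],[50,[0,-44,158],[3.5,0,0]],[50,[0,-52,184],[4.2,0,0]],[50,[0,-56,200],[4.2,0,0]],[50,[0,-57,204],[4.2,0,0]]])

```text
clock: 6.4
position: [0.5865, -0.2143, 0.2183]
tcp_rot: [[-0.003, 0.975, 0.22], [-0.005, 0.22, -0.975], [-1.0, -0.004, 0.004]]
contact_force: [-0.3, -0.3, -5.2]
width: 0.655
```

Call:
carry_out(deltas=[[50,[0,0,0],[0,0,0]],[50,[10,0,0],[0,0,0]],[50,[25,0,0],[0,0,0]],[50,[40,0,0],[0,0,0]],[50,[50,0,0],[0,0,0]],[50,[50,0,0],[0,0,0]],[50,[50,0,0],[0,0,0]],[50,[50,0,0],[0,0,0]]])

```text
clock: 7.07
position: [0.5896, -0.2071, 0.1699]
tcp_rot: [[0.001, 0.973, 0.229], [-0.0, 0.229, -0.973], [-1.0, 0.001, 0.001]]
contact_force: [1.3, 0.2, -4.0]
width: 0.655
```

```bash
python3 - <<'E'
from h import *
st();delta([.589,-.215,.17],13.1)
for n in ['side','wrist']:
  c=read_camera(n); p=c['pixels']; np.savez('pics/%s4.npz'%n,**c); cv2.imwrite('pics/%s4.png'%n,p[:,:,::-1])
  if n=='side': cv2.imwrite('pics/side4c.png',cv2.resize(p[100:250,290:440,::-1],None,fx=4,fy=4))
E
```

```text
t 7.07 pos [ 0.5896 -0.2071  0.1699] az 13.2 tilt 0.08 F [ 1.3  0.2 -4. ] M [-0.02 -0.05 -0.  ] w 0.655 q [  7.  37.  17.  91. -13.  54.  42.]
shift [-0.1 -2.4  7.5] rot [ 0.1  0.  -0.1]
```

View pics/side4c.png

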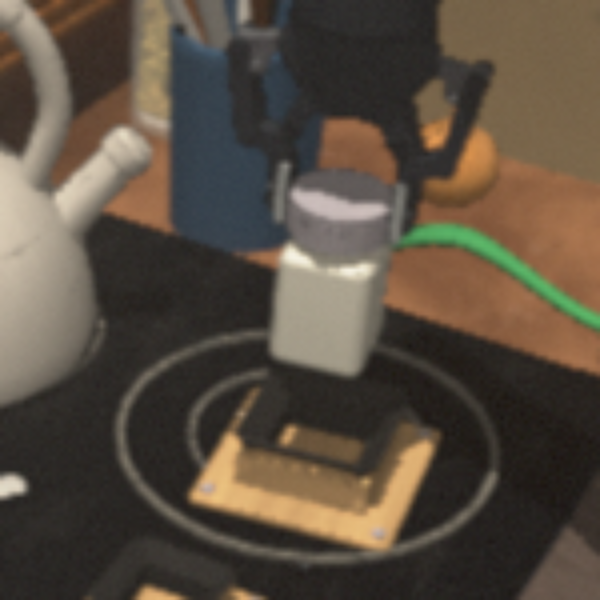

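View pics/wrist4.png

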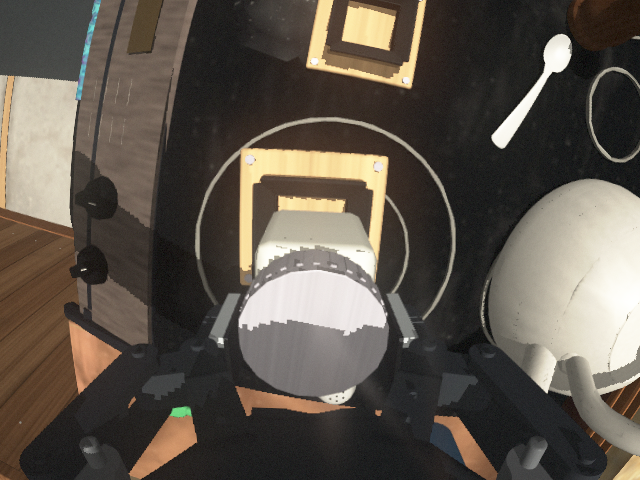

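The wrist view shows the holder's far screws at (250,160) and (381,167), with the jar aligned over the holder. I'll check the pose from these.

```bash
python3 - <<'E'
from h import *
c=dict(np.load("pics/wrist4.npz"))
A,B=fonz(c,250,160,.008)[:2],fonz(c,381,167,.008)[:2]; d=B-A
print(A,B,np.degrees(np.arctan2(d[1],d[0])),np.hypot(*d))
n=np.array([d[1],-d[0]])/np.hypot(*d); print("centre",(A+B)/2+n*.0525)
z=.1699-.0745
C,D=fonz(c,240,150,.008)[:2],fonz(c,388,157,.008)[:2]; d=D-C; n=np.array([d[1],-d[0]])/np.hypot(*d);print("c2",(C+D)/2+n*.062,np.degrees(np.arctan2(d[1],d[0])),np.hypot(*d))
cv2.imwrite("pics/w4c.png",cv2.resize(c["pixels"][140:290,230:400,::-1],None,fx=4,fy=4,interpolation=cv2.INTER_CUBIC))
E
```

```text
[ 0.52804255 -0.17202375] [ 0.63482211 -0.15284326] 10.183269931132557 0.10848854628498107
centre [ 0.59071419 -0.21410649]
c2 [ 0.58956731 -0.21535615] 10.515054249137192 0.1223146604714872
```

View pics/w4c.png

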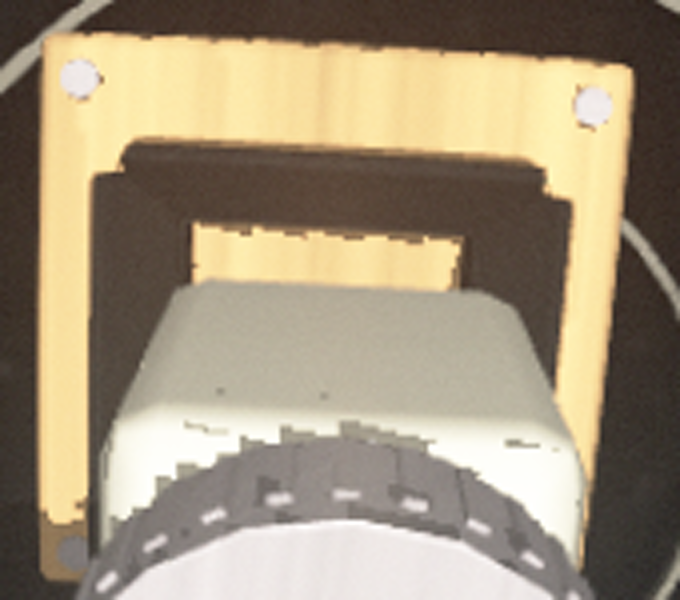

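```bash
python3 - <<'E'
from h import *
c=dict(np.load("pics/wrist4.npz"))
A,B=fonz(c,230+190/4,140+283/4,.0954)[:2],fonz(c,230+495/4,140+296/4,.0954)[:2]; d=B-A
n=np.array([d[1],-d[0]])/np.hypot(*d); print(np.degrees(np.arctan2(d[1],d[0])),(A+B)/2+n*.027)
st(); delta([.5895,-.215,.17],13.1)
E
```

```text
10.713989256776829 [ 0.59041449 -0.20936162]
t 7.17 pos [ 0.5897 -0.2076  0.1704] az 13.2 tilt 0.13 F [-0.8 -0.4 -3.8] M [-0.01 -0.01  0.03] w 0.654 q [  7.  37.  17.  91. -13.  54.  42.]
shift [ 0.4 -1.9  7.1] rot [ 0.1  0.1 -0.1]
```

Call:
carry_out(deltas=[[50,[0,-1.6,6.5],[0,0,0]],[50,[10,-1.6,6.5],[0,0,0]],[50,[22,-1.6,6.5],[0,0,0]],[50,[34,-1.6,6.5],[0,0,0]],[50,[42,-1.6,6.5],[0,0,0]],[50,[45,-1.6,6.5],[0,0,0]],[50,[45,-1.6,6.5],[0,0,0]],[50,[45,-1.6,6.5],[0,0,0]]])

```text
clock: 7.83
position: [0.589, -0.2144, 0.1243]
tcp_rot: [[0.0, 0.974, 0.228], [-0.0, 0.228, -0.974], [-1.0, 0.0, 0.0]]
contact_force: [0.1, -0.9, -4.6]
width: 0.659
```

```bash
python3 - <<'E'
from h import *
st()
for n in ['side','wrist']:
  c=read_camera(n); p=c['pixels']; np.savez('pics/%s5.npz'%n,**c)
  b=p[110:250,300:430] if n=='side' else p[100:300,220:410]
  cv2.imwrite('pics/%s5c.png'%n,cv2.resize(b[:,:,::-1],None,fx=4 if n=='side' else 3,fy=4 if n=='side' else 3,interpolation=cv2.INTER_CUBIC))
E
```

```text
t 7.83 pos [ 0.589  -0.2144  0.1243] az 13.2 tilt 0.02 F [ 0.1 -0.9 -4.6] M [-0.04 -0.04 -0.04] w 0.659 q [  9.  40.  16.  93. -14.  49.  43.]
```

View pics/side5c.png

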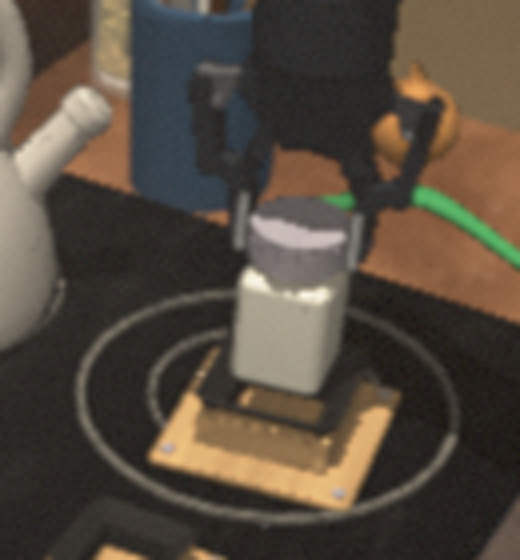

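View pics/wrist5c.png

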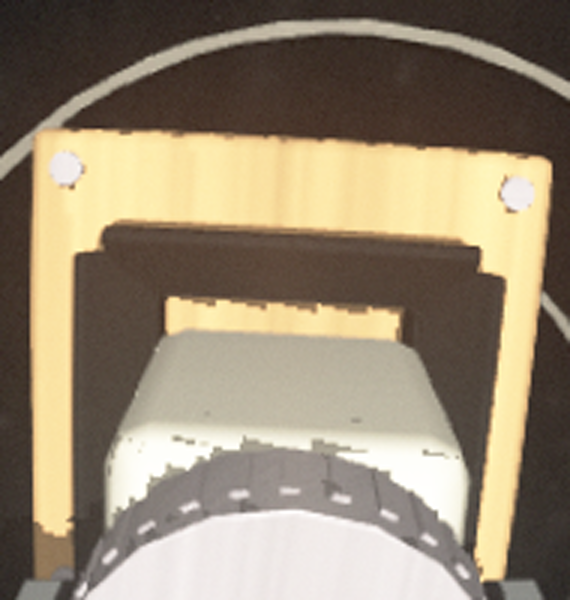

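```bash
python3 - <<'E'
from h import *
c=dict(np.load("pics/wrist5.npz"))
def f(a,b,z,k):
    A,B=[fonz(c,220+p[0]/3,100+p[1]/3,z)[:2] for p in (a,b)]; d=B-A; n=np.array([d[1],-d[0]])/np.hypot(*d)
    print(np.degrees(np.arctan2(d[1],d[0])).round(2),((A+B)/2+n*k).round(4),np.hypot(*d).round(4))
f((65,168),(517,193),.008,.0525); f((35,130),(552,158),.008,.062)
f((165,332),(418,347),.0498,.027)   # jar bottom
f((105,227),(480,248),.045,0)  # lip top outer edge
f((165,297),(403,310),.008,.0295)  # socket floor far edge
E
```

```text
10.08 [ 0.5891 -0.2139] 0.1063
10.18 [ 0.5895 -0.2144] 0.1215
9.72 [ 0.5905 -0.2168] 0.051
10.01 [ 0.5816 -0.1704] 0.076
10.0 [ 0.5902 -0.2208] 0.0567
```

Call:
carry_out(deltas=[[50,[4,0,-0.7],[0,0,0]],[50,[9,0,-0.7],[0,0,0]],[50,[14,0,-0.7],[0,0,0]],[50,[19,0,-0.7],[0,0,0]],[50,[23,0,-0.7],[0,0,0]],[50,[26,0,-0.7],[0,0,0]],[50,[26,0,-0.7],[0,0,0]],[50,[26,0,-0.7],[0,0,0]]])

```text
clock: 8.6
position: [0.5885, -0.2136, 0.0979]
tcp_rot: [[-0.001, 0.974, 0.228], [0.0, 0.228, -0.974], [-1.0, -0.001, -0.0]]
contact_force: [-0.5, -1.0, -4.7]
width: 0.654
```

```bash
python3 -c "
from h import *
st()"
```

```text
t 8.6 pos [ 0.5885 -0.2136  0.0979] az 13.2 tilt 0.04 F [-0.5 -1.  -4.7] M [-0.06  0.04 -0.04] w 0.654 q [  9.  42.  15.  94. -15.  46.  44.]
```

Inside the socket with no contact so far. I'll go on to the floor (expected TCP z of about 0.0825).

Call:
carry_out(deltas=[[50,[3,0,0],[0,0,0]],[50,[6,0,0],[0,0,0]],[50,[9,0,0],[0,0,0]],[50,[12,0,0],[0,0,0]],[50,[14,0,0],[0,0,0]],[50,[15.5,0,0],[0,0,0]],[50,[16,0,0],[0,0,0]],[50,[16,0,0],[0,0,0]]])

```text
clock: 9.27
position: [0.5886, -0.2137, 0.0828]
tcp_rot: [[-0.0, 0.974, 0.228], [-0.0, 0.228, -0.974], [-1.0, -0.0, 0.0]]
contact_force: [-0.9, 0.1, -1.7]
width: 0.655
```

```bash
python3 -c "
from h import *
st()
for n in ['side','wrist']:
  c=read_camera(n); p=c['pixels']; np.savez('pics/%s6.npz'%n,**c)
  b=p[110:250,300:430] if n=='side' else p[100:300,220:410]
  cv2.imwrite('pics/%s6c.png'%n,cv2.resize(b[:,:,::-1],None,fx=4 if n=='side' else 3,fy=4 if n=='side' else 3,interpolation=cv2.INTER_CUBIC))"
```

```text
t 9.27 pos [ 0.5886 -0.2137  0.0828] az 13.2 tilt 0.0 F [-0.9  0.1 -1.7] M [-0.    0.31 -0.01] w 0.655 q [  9.  43.  15.  95. -15.  44.  44.]
```

View pics/side6c.png

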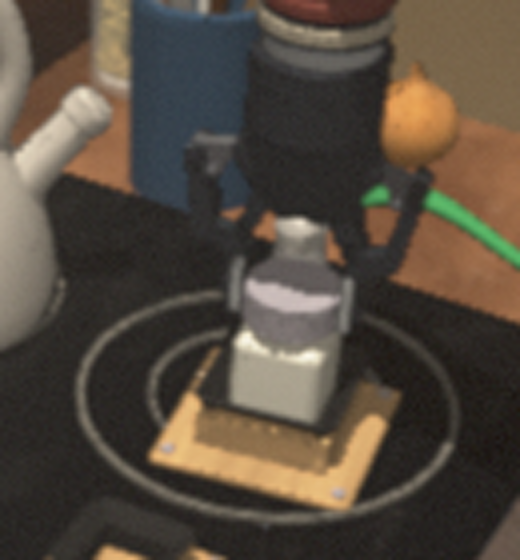

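View pics/wrist6c.png

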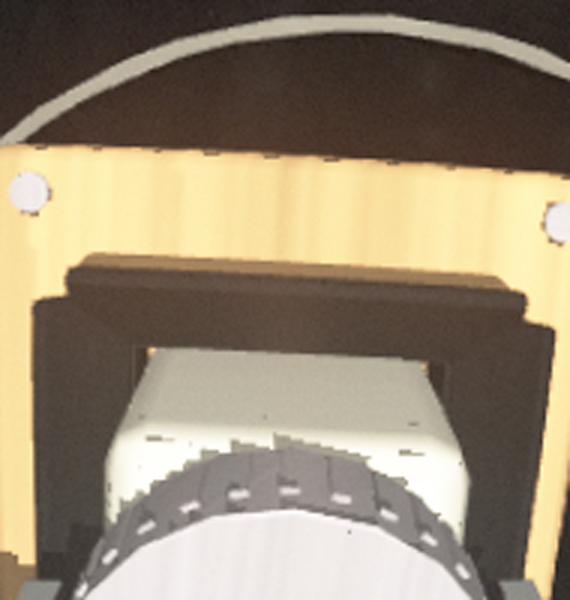

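The jar is in the socket with light floor contact: the vertical load fell from −4.7 to −1.7 N. I'll press a little to confirm.

Call:
carry_out(deltas=[[50,[0.5,0,0],[0,0,0]],[50,[1,0,0],[0,0,0]],[50,[1.5,0,0],[0,0,0]],[50,[1.5,0,0],[0,0,0]],[50,[1.5,0,0],[0,0,0]],[50,[1.5,0,0],[0,0,0]],[50,[1.5,0,0],[0,0,0]],[50,[1.5,0,0],[0,0,0]]])

```text
clock: 10.03
position: [0.589, -0.2136, 0.0825]
tcp_rot: [[0.001, 0.974, 0.228], [-0.0, 0.228, -0.974], [-1.0, 0.001, 0.0]]
contact_force: [-3.1, -0.1, 6.7]
width: 0.654
```

```bash
python3 -c "
from h import *
st()"
```

```text
t 10.03 pos [ 0.589  -0.2136  0.0825] az 13.2 tilt 0.08 F [-3.1 -0.1  6.7] M [0.24 0.75 0.  ] w 0.654 q [  9.  43.  15.  95. -15.  44.  44.]
```

Call:
carry_out(deltas=[[50,[0,0,0],[0,0,0]],[50,[0,0,0],[-4,0,0]],[50,[-0.2,0,0],[-8,0,0]],[50,[-0.4,0,0],[-13,0,0]],[50,[-0.6,0,0],[-18,0,0]],[50,[-0.8,0,0],[-24,0,0]],[50,[-1,0,0],[-30,0,0]],[50,[-1,0,0],[-30,0,0]]], force=115)

```text
clock: 10.7
position: [0.5898, -0.2149, 0.0829]
tcp_rot: [[0.003, 0.728, 0.685], [-0.002, 0.685, -0.728], [-1.0, 0.001, 0.004]]
contact_force: [0.4, -1.3, 2.1]
width: 0.651
```

```bash
python3 -c "
from h import *
st()
for n in ['wrist']:
  c=read_camera(n); p=c['pixels']; np.savez('pics/%s7.npz'%n,**c)
  cv2.imwrite('pics/%s7.png'%n,p[:,:,::-1])"
```

```text
t 10.7 pos [ 0.5898 -0.2149  0.0829] az 43.2 tilt 0.23 F [ 0.4 -1.3  2.1] M [-0.4   0.16  0.04] w 0.651 q [14. 43.  7. 95. -7. 43. 67.]
```

View pics/wrist7.png

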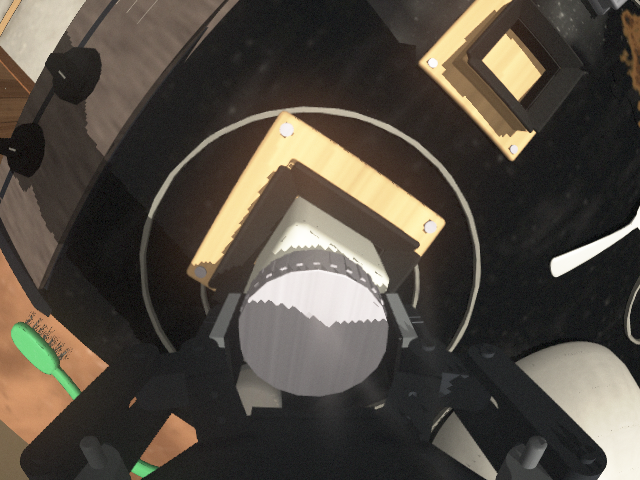

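The view shows the jar still square in the holder, with the cap turned along with the fingers. Continuing to turn.

Call:
carry_out(deltas=[[50,[-0.2,0,0],[-6,0,0]],[50,[-0.4,0,0],[-12,0,0]],[50,[-0.6,0,0],[-18,0,0]],[50,[-0.8,0,0],[-24,0,0]],[50,[-1,0,0],[-30,0,0]],[50,[-1.2,0,0],[-36,0,0]],[50,[-1.3,0,0],[-42,0,0]],[50,[-1.3,0,0],[-42,0,0]]])

```text
clock: 11.42
position: [0.5904, -0.2141, 0.0849]
tcp_rot: [[0.004, 0.084, 0.996], [-0.001, 0.996, -0.084], [-1.0, -0.001, 0.004]]
contact_force: [-0.3, 0.3, 7.4]
width: 0.65
```

```bash
python3 -c "
from h import *
st()"
```

```text
t 11.42 pos [ 0.5904 -0.2141  0.0849] az 85.2 tilt 0.25 F [-0.3  0.3  7.4] M [-0.11  0.2   0.05] w 0.65 q [21. 43. -5. 94.  5. 43. 99.]
```

Call:
carry_out(deltas=[[50,[0,0,0],[-5,0,0]],[50,[0,0,0],[-10,0,0]],[50,[0,0,0],[-14,0,0]],[50,[0,0,0],[-14,0,0]],[50,[0,0,0],[-14,0,0]],[50,[0,0,0],[-14,0,0]],[50,[0,0,0],[-14,0,0]],[50,[0,0,0],[-14,0,0]]])

```text
clock: 12.08
position: [0.5906, -0.2139, 0.0851]
tcp_rot: [[0.005, -0.157, 0.988], [-0.001, 0.988, 0.157], [-1.0, -0.002, 0.004]]
contact_force: [-0.5, 1.0, 7.0]
width: 0.65
```

```bash
python3 -c "
from h import *
st()
for n in ['side','wrist']:
  c=read_camera(n); p=c['pixels']; np.savez('pics/%s8.npz'%n,**c)
  if n=='side': p=cv2.resize(p[110:250,300:430],None,fx=4,fy=4)
  cv2.imwrite('pics/%s8.png'%n,p[:,:,::-1])"
```

```text
t 12.08 pos [ 0.5906 -0.2139  0.0851] az 99.0 tilt 0.28 F [-0.5  1.   7. ] M [-0.13  0.07  0.05] w 0.65 q [ 23.  43.  -9.  94.   9.  44. 109.]
```

View pics/wrist8.png

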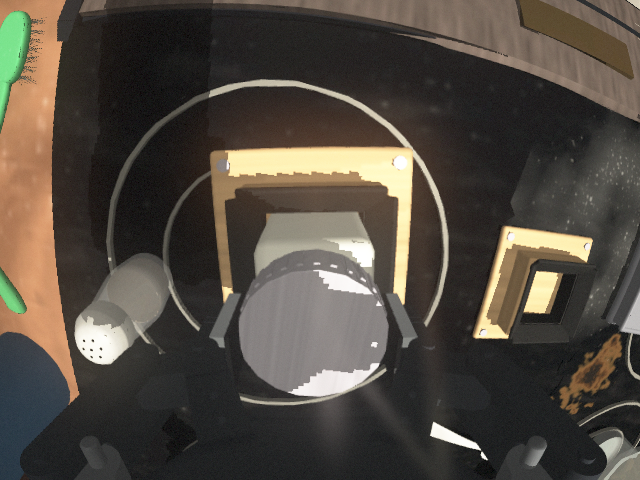

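View pics/side8.png

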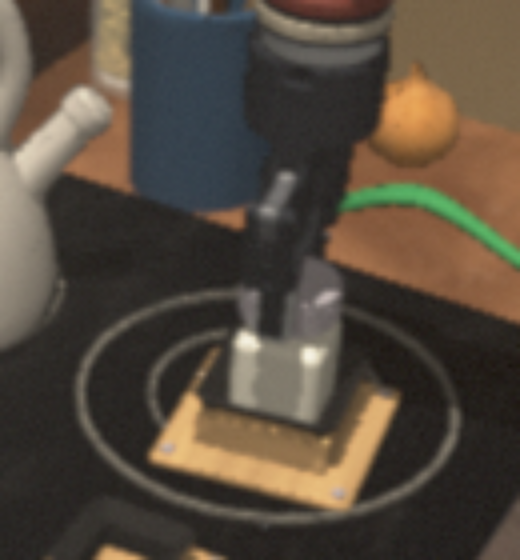

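Turned 86°, and the TCP rose about 2.5 mm. Next is a gentle lift with a force check.

Call:
carry_out(deltas=[[50,[-1,0,0],[0,0,0]],[50,[-2,0,0],[0,0,0]],[50,[-3,0,0],[0,0,0]],[50,[-4,0,0],[0,0,0]],[50,[-5,0,0],[0,0,0]],[50,[-6,0,0],[0,0,0]],[50,[-6,0,0],[0,0,0]],[50,[-6,0,0],[0,0,0]]])

```text
clock: 12.85
position: [0.5886, -0.2135, 0.0891]
tcp_rot: [[-0.0, -0.159, 0.987], [0.0, 0.987, 0.159], [-1.0, 0.0, -0.0]]
contact_force: [-0.8, -0.8, -0.6]
width: 0.652
```

```bash
python3 -c "
from h import *
st()"
```

```text
t 12.85 pos [ 0.5886 -0.2135  0.0891] az 99.2 tilt 0.01 F [-0.8 -0.8 -0.6] M [ 0.02  0.01 -0.01] w 0.652 q [ 23.  42.  -9.  94.   9.  44. 109.]
```

The load is only the cap's weight (−0.6 N), so it is free. Lifting to about 25 mm above the mouth.

Call:
carry_out(deltas=[[50,[-4,0,0],[0,0,0]],[50,[-9,0,0],[0,0,0]],[50,[-15,0,0],[0,0,0]],[50,[-21,0,0],[0,0,0]],[50,[-27,0,0],[0,0,0]],[50,[-32,0,0],[0,0,0]],[50,[-35,0,0],[0,0,0]],[50,[-36,0,0],[0,0,0]]])

```text
clock: 13.52
position: [0.5891, -0.2137, 0.1261]
tcp_rot: [[0.001, -0.159, 0.987], [-0.001, 0.987, 0.159], [-1.0, -0.001, 0.001]]
contact_force: [0.3, 1.2, -0.3]
width: 0.653
```

Call:
carry_out(deltas=[[50,[0,0,0],[0,0,0]],[50,[0,0,0],[0,0,0]],[50,[0,0,0],[0,0,0]],[50,[0,0,0],[0,0,0]],[50,[0,0,0],[0,0,0]],[50,[0,0,0],[0,0,0]],[50,[0,0,0],[0,0,0]],[50,[0,0,0],[0,0,0]]])

```text
clock: 14.18
position: [0.5887, -0.2135, 0.1251]
tcp_rot: [[-0.0, -0.16, 0.987], [0.0, 0.987, 0.16], [-1.0, 0.0, -0.0]]
contact_force: [0.4, 1.0, 0.0]
width: 0.647
```

```bash
python3 -c "
from h import *
st()
for n in ['side','wrist','top']:
  c=read_camera(n); p=c['pixels']; np.savez('pics/%s9.npz'%n,**c)
  if n=='side': p=cv2.resize(p[110:250,300:430],None,fx=4,fy=4)
  cv2.imwrite('pics/%s9.png'%n,p[:,:,::-1])"
```

```text
t 14.18 pos [ 0.5887 -0.2135  0.1251] az 99.2 tilt 0.01 F [0.4 1.  0. ] M [-0.02 -0.04  0.  ] w 0.647 q [ 24.  40. -10.  92.   8.  49. 110.]
```

View pics/wrist9.png

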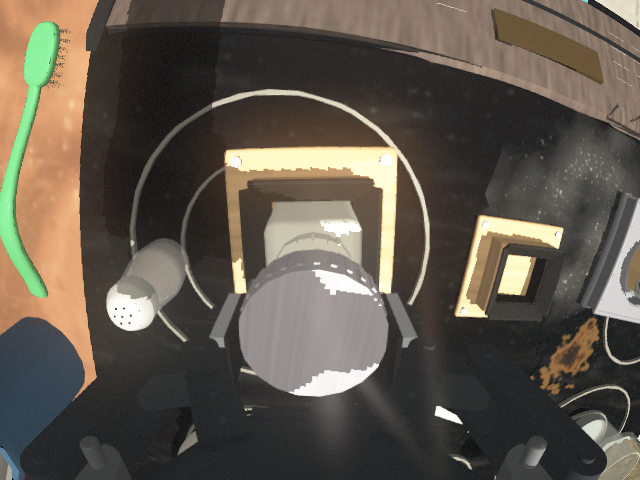

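View pics/side9.png

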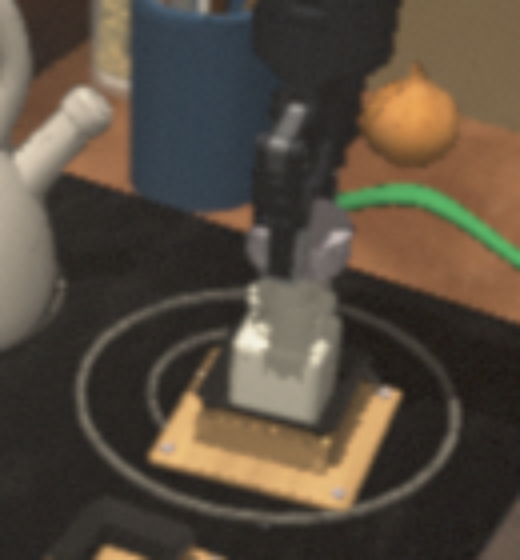

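View pics/top9.png

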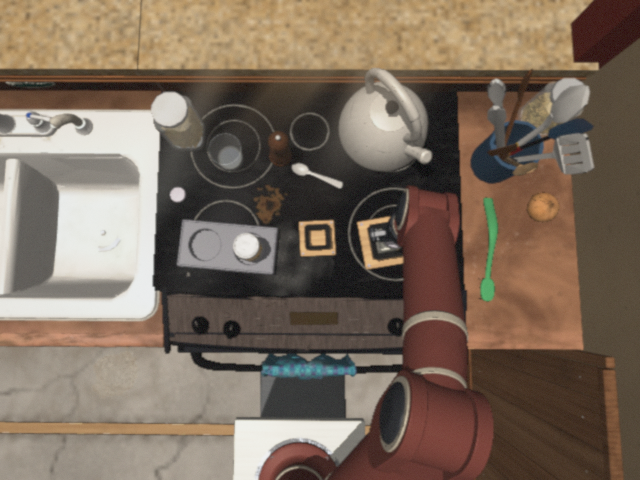

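The side view shows the jar unmoved in the socket at (285,370), with its bare neck just below the held cap at (300,240). The shaker in the wrist view at (140,290) and the honey jar in the top view at (246,247) are still standing. I'm handing in.

```bash
python3 -c "
from h import *
sign_off(); st()"
```

```text
the job is handed in; nothing more can be done
the job is handed in; nothing more can be done
```

I carried the jar by its closed cap into the large holder and pressed it onto the socket floor. I then turned the cap 86° anticlockwise and lifted it straight up. I handed in after about 14 s, still gripping the cap.

- **Seating:** pressing lightly gave about +6.7 N of floor contact at TCP z 0.0825 m, the height expected for a seated jar.
- **Freeing the cap:** the cap rose about 2.5 mm as it turned, against the 2 mm stated. On lift-off the wrist load was only about −0.6 N, so the jar did not come up with it.
- **Final position:** by the TCP height, the cap's lower edge is about 25 mm above the mouth. The tool tilt is 0.01° and the TCP is within about 2 mm of the holder's measured centre.
- **Final pictures:** they show the jar unmoved in the socket with its neck bare, and the honey jar and salt shaker in place.

**Checks that disagreed or were inconclusive:**
- The wrist-camera estimate of the jar's centre differed from the TCP-based one by about 2 mm before insertion. The jar still slid in without noticeable side force.
- The wrist moment read only about 0.05 Nm after each turning step, below the stated 0.2 to 0.3 Nm. It was read with the arm at rest.
- In the last side view a finger hides part of the gap between cap and neck. The 25 mm figure therefore rests on the arm's reading.

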